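Pack the transit case, fold its lid stay and lock the lid

ROBOT

A 6-joint arm with a two-finger parallel gripper is mounted at the origin on the work surface; the furniture and walls round the work are solid. World frame = base frame: x ahead of the robot, y to its left, z up, the work surface at z = 0. Lengths are in m, angles in rad, forces in N, time in s.
With the tool pointing down it reaches from about 0.425 to 1.125 m from the base axis. Payload 14.9 kg.
Tool frame: the origin (TCP) lies at the very end of the fingers, on their centre line; the grasp point (between the pads) lies 19 mm behind it; x points along the fingers, z is the direction in which the jaws open and shut, and the axes are right-handed (so a half turn about x gives the same grasp; the last joint's range is limited). The gripper opens to 91 mm and grips with 3 to 60 N. Pads are 32 mm wide; open, the fingers measure 118 mm over their backs; the gripper's body (76 mm by 178 mm) begins 60 mm behind the grasp point.
Start: joints at [1.285, 0.379, 1.734, -0, 1.028, -0.033], TCP at [0.175, 0.678, 0.214] pointing down, gripper open.
Joint ranges: [-2.77, 2.77], [-0.74, 2.19], [0, 2.66], [-1.06, 4.2], [0.31, 2.87], [-3.08, 3.08]. Speed limits (rad/s): [1.89, 1.89, 2.39, 3.14, 3.14, 3.14].

INTERFACE

Orientations are given as [roll, pitch, yaw] about the fixed x, y, z axes, in that order (R = Rz(yaw) Ry(pitch) Rx(roll)).
In Python, from plant import status, imaging, env gives the robot as it stands.
- The arm moves only by the tool jog_arm, never from a script. Its arguments are lists of equal length, an entry for each row: "claw": the gripper's target within -1 to 1 (shut at 1, half-way at 0, fully open at -1); "travel": the shift along the tool's x, y, z in cm, a list of three; "roll": the turn about the tool's x in degrees. A call has 1 to 12 rows; each row shifts and turns the commanded pose from where the row before left it, along the tool's axes as they then stand; what a row does not reach is not made up. A row lasts 1/12 s, in which the tool goes at most 41.7 mm and 7.16 degrees, less where a joint would pass 70% of its speed; a pose out of reach is approached as far as the arm can. A call with a gripper value outside its range is refused whole. The fingers move at their own pace and stop on an object; "squeeze" is the grip in N (left out, the last holds). Time passes only in rows, so rows that do not move let the fingers close. It gives the time, the measured TCP pose, the force and the opening at its end, in the units of the state.
- status.get_obs(): the state, without advancing time (a new reading comes with each control period).
- imaging.get_image(name): name is "scene" or "top" or "wrist"; returns a dict with "pixels" (384x512x3 uint8, red, green, blue), "vertical_fov" (degrees; the focal length in pixels is half the picture's height over the tangent of half this angle, whatever the lens; pixels are square), "cx", "cy" (the principal point, pixels), "position" and "orientation" of the camera in the world. Camera axes: x right, y down, z forward; pixel columns grow to the right and rows downward; lengths in m; the calibration is good to about 2 mm. A picture is of the moment at which its call begins. There is no depth.
- env.sign_off(): hands the job in, once; it reports no verdict.
Trained networks look in a picture, given as the dict that the camera call returned (one of the last four; its "shot" number tells which), for a name from the list of things; names that differ only in an ending like _2 or _b are one class to them, and where a whole thing is asked for, a point or a joint stands for the part that bears it (a point fixed in the world has none). Each returns a list of dicts, best first, with "conf" (0 to 1); they miss things now and then, are a little off and sometimes report something else, mostly with a low value. They report only what shows in the picture. A call takes as long as a camera call.
- imaging.search_frame(target, picture): "point" ([x, y, z] in m, in world coordinates, good to about 4 mm: the middle of the surface that is visible of it).
- imaging.trace(target, picture): "pixels" (384x512 bool, what is visible of it).
- imaging.mark_of(target, picture): "point" ([x, y, z] in m, in world coordinates, good to about 4 mm: a listed point, or the origin of a listed thing).
The state is a dict: "time": time; "qpos": joint angles; "qd": joint speeds; "tau": joint torques, N m; "position": TCP position; "orientation": TCP orientation; "ft_force": force on the tool from outside, world axes, zero at the start; "ft_torque": the same for the moment, N m; "finger_gap": finger opening in m.
Only numpy, scipy, OpenCV 4.12 (cv2) and the standard library are available. Lean on these libraries where they do the work, as an engineer would, in place of code of your own. Each camera call takes 0.05 s, during which the arm holds its last target.

TASK

Pack every tin, the pliers and the pierced silver cuff that lie to the right of the grey transit case into the case, in any order. Once they are all inside, push the locked lid stay at its orange knuckle pin so that it breaks, lower the lid gently until it is fully shut, and only then turn both orange wing knobs a quarter turn clockwise, so that their hidden tongues swing behind the frame edge. Leave the oak blocks and everything else on the table alone.

Things in the scene. Friction and masses are not known exactly. Their poses are not given: they have to be found in the camera images.
- case: Grey open transit case fixed to the table, outside 220 (own x) by 320 (own y) by 85 high, walls 8 thick, floor 10 thick, lined blue. Origin at the centre of its underside on the table, z up; own -x is the front (towards the robot), the lid is hinged along the top of the back wall (+x). A thin lip 14 wide runs along the inside of the front wall at the rim (the frame edge), so the clear opening runs from own x = -88 to +102 and y = -152 to +152
- lid (a joint): Lid hinge, rad: 0 = propped open as found (lid leaning 1.60 rad up from shut, just past upright), grows as the lid comes down, 1.60 = fully shut. The lid is a plate 220 by 320 by 14, its inner face on the rim when shut. Stiff hinge (0.6 N m of friction): the lid stays where it is left at any angle, and about 3 to 4 N at its free edge moves it. It cannot come down while the stay is locked
- hinge_mid (a point): Middle of the lid's hinge axis, 85 above the table at own x = +110 of the case; the axis runs along the case's y
- lid_front_edge (a point): Middle of the lid's free edge, 220 from the hinge axis, half-way through its 14 thickness; own x points from the free edge to the hinge, own z out of the lid's outer face. Between the wing knobs, within 55 either side of this point, the outer face is bare
- stay (a joint): Knuckle of the folding lid stay on the outside of the case's left end (+y), rad: 0 = locked, a little past straight; grows as the stay folds; past 0.12 it is over centre (broken), about 3.1 with the lid shut. Breaking takes a few newtons. Count it as broken from 0.35
- stay_pin (a point): Centre of the orange knuckle pin, a bar of radius 7 and length 30 that lies along the case's y and sticks out to the left of the stay (30 from the case's end wall to this point); with the stay locked it stands about 155 above the table, about 78 in front of the hinge axis. To break the stay push the pin towards the back and down at about 45 degrees (case +x and -z) by 30 to 50. The links are 115 long each
- knob_left (a joint): Left orange wing knob on the lid (case y = +90), rad: near 0 (within 0.25) at the start, wing along the lid's front edge; grows clockwise as seen from above the shut lid; stop at 1.65. From 1.2 on the tongue is well behind the frame edge; about 0.05 N m turns it. Leave it near 0 until the lid is shut: a tongue turned out early would strike the frame edge from above; turned afterwards it really holds the lid down
- knob_right (a joint): Right orange wing knob on the lid (case y = -90), same as the left one
- wing_left (a point): Centre of the left wing: a bar 56 long (own y), 12 thick (own x), 24 high (own z, the turning axis); 21 above the lid's outer face, 178 from the hinge axis. Pinch it across own x
- wing_right (a point): Centre of the right wing, same as the left
- tin1: Round aluminium tin, 58 diameter, 23 high, to be packed; origin at the centre of its underside, own z up. May be absent
- tin2: Another tin like tin1, to be packed. May be absent
- cuff: Pierced silver cuff with a twisted bangle standing on edge, 39 (own x) by 66 (own y) by 65 high, to be packed; origin at the centre of its underside; solid to grip from own x = -23 to +17. Grasp across own x. May be absent
- pliers_blue: Blue-handled pliers lying flat, to be packed: length 145 along its own y, 46 wide over the grips (grips 40 wide between y = -36 and +74), 11 high; jaws at -y; origin at the centre of its underside. Grasp across its width (own x). May be absent
- pliers_red: Red-handled pliers lying flat, to be packed: length 145 along its own y, 46 wide over the grips (grips 40 wide between y = -36 and +74), 11 high; jaws at -y; origin at the centre of its underside. Grasp across its width (own x). May be absent
- oak_block: Bystander: small oak block with a bead bracelet, 60x53x29, at the back right; leave alone
- hex_block: Bystander: six-sided oak prism with a bracelet, 56x62x47, to the left of the case; leave alone

How it is judged:
By the outcome, as a careful person would: the job done as asked, in the order asked, and still so for the second after the job is handed in, with the robot touching nothing.
Of tin1, tin2, cuff, pliers_blue, pliers_red only 2 to 4 are there at a start; the rules pass over those that are not, and their reading is None.
At some moment in a run one of tin1, tin2, cuff, pliers_blue, pliers_red may be knocked a few centimetres aside while the robot is not near it.
Once in a run the grip may slacken for a moment while it holds something.
It also fails if it takes over 210 s, if anything falls off the work surface, if the arm or the gripper's body presses on something with over 40 N, if the wrist force passes 120 N, or if a joint passes its speed limit or range.

## Working session

There is one attempt and no reset: what is moved stays moved. The work goes in short steps, Python scripts to look and compute and a tool call to move; the robot and the scene stay as the last step left them, time stands still between calls to the robot, and variables do not carry over. Pictures are saved under pics/ and viewed, and the job is handed in when it is done.

Besides the shell and the picture viewer there is one more tool, called after "Request:" as name(argument=value, ...) on one line, values as JSON. jog_arm: Moves the arm, as the interface text tells. Its arguments: {"type":"object","properties":{"claw":{"type":"array","items":{"type":"number"}},"travel":{"type":"array","items":{"type":"array","items":{"type":"number"}}},"roll":{"type":"array","items":{"type":"number"}},"squeeze":{"type":"number"}},"required":["claw","travel","roll"]}

```bash
ls; mkdir -p pics
cat > h.py <<'E'
import numpy as np, cv2
from plant import status, imaging, env
from scipy.spatial.transform import Rotation as R
def snap(n,f):
    p=imaging.get_image(n); cv2.imwrite('pics/'+f+'.png',p['pixels'][:,:,::-1]); return p
def st():
    o=status.get_obs(); print('t',round(o['time'],2),'p',np.round(o['position'],4),'rpy',np.round(o['orientation'],3),'F',np.round(o['ft_force'],1),'gap',round(float(o['finger_gap']),4),'q',np.round(o['qpos'],2)); return o
E
python3 - <<'E'
from h import *
o=st()
for c in ['scene','top']:
    p=snap(c,c+'0'); print(c,p['position'],p['orientation'],p['vertical_fov'],p['cx'],p['cy'])
    for n in ['case','lid_front_edge','hinge_mid','stay_pin','wing_left','wing_right','tin1','cuff','pliers_blue','pliers_red','oak_block','hex_block']:
        r=imaging.mark_of(n,p); print(n,[(np.round(a['point'],3).tolist(),round(a['conf'],2)) for a in r[:3]])
E
```

```text
pics
t 0.0 p [0.175  0.6774 0.2133] rpy [ 3.114  1.57  -1.851] F [ 0.2 -0.8  0.3] gap 0.091 q [ 1.28  0.38  1.73 -0.    1.03 -0.03]
scene [-0.02830808 -0.83108007  0.93309865] [-2.21498931 -0.00950274 -0.59632037] 54.8688067559497 261.9983772791677 182.71620357254133
case [([0.541, 0.066, 0.001], 0.84), ([0.564, -0.329, -0.001], 0.49)]
lid_front_edge [([0.666, 0.065, 0.306], 0.91)]
hinge_mid [([0.648, 0.069, 0.084], 0.59)]
stay_pin [([0.571, 0.26, 0.154], 0.58), ([0.632, -0.229, 0.002], 0.25)]
wing_left [([0.687, 0.155, 0.265], 0.57), ([0.539, 0.07, 0.001], 0.3)]
wing_right [([0.693, -0.018, 0.262], 0.38)]
tin1 []
cuff [([0.567, -0.33, 0.002], 0.6)]
pliers_blue []
pliers_red [([0.523, -0.423, -0.003], 0.68)]
oak_block [([0.705, -0.374, -0.002], 0.79)]
hex_block [([0.383, 0.389, -0.0], 0.62)]
top [-0.31583712 -0.1762652   1.84486093] [-2.65389867  0.01192615 -1.43038607] 43.676020434085295 260.09491947500646 187.9179454798618
case [([0.628, -0.232, -0.004], 0.68), ([0.54, 0.068, -0.001], 0.67)]
lid_front_edge [([0.662, 0.071, 0.305], 0.78)]
hinge_mid [([0.648, 0.066, 0.086], 0.82)]
stay_pin [([0.577, 0.259, 0.158], 0.47)]
wing_left [([0.692, 0.156, 0.261], 0.58)]
wing_right [([0.693, -0.02, 0.263], 0.44)]
tin1 [([0.628, -0.23, -0.004], 0.42)]
cuff [([0.564, -0.327, 0.0], 0.67)]
pliers_blue []
pliers_red [([0.524, -0.424, 0.0], 0.47)]
oak_block [([0.707, -0.369, -0.002], 0.56), ([0.691, 0.153, 0.26], 0.32)]
hex_block []
```

View pics/scene0.png

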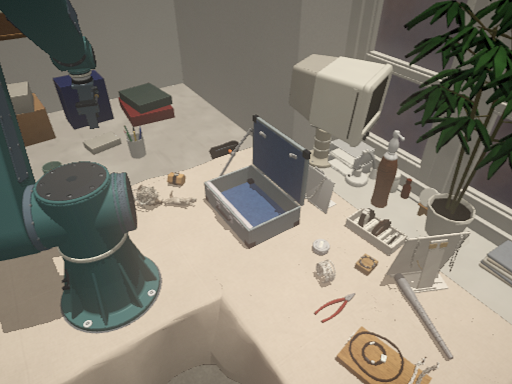

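View pics/top0.png

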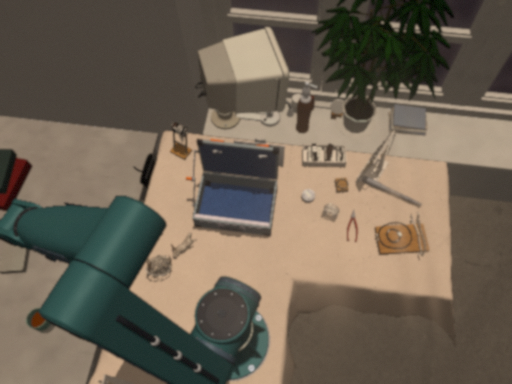

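```bash
cat >> h.py <<'E'
def ax(o=None):
    o=o or status.get_obs(); return R.from_euler('xyz',o['orientation']).as_matrix()
def ray(p,uv):
    f=p['pixels'].shape[0]/2/np.tan(np.radians(p['vertical_fov'])/2)
    d=np.c_[(np.atleast_2d(uv)-[p['cx'],p['cy']])/f,np.ones(len(np.atleast_2d(uv)))]
    return d@R.from_euler('xyz',p['orientation']).as_matrix().T
def plane(p,uv,z):
    d=ray(p,uv); c=np.array(p['position']); return c+d*((z-c[2])/d[:,2])[:,None]
def proj(p,X):
    f=p['pixels'].shape[0]/2/np.tan(np.radians(p['vertical_fov'])/2)
    q=(np.atleast_2d(X)-p['position'])@R.from_euler('xyz',p['orientation']).as_matrix()
    return q[:,:2]/q[:,2:]*f+[p['cx'],p['cy']]
def mask_pts(n,p,z):
    r=imaging.trace(n,p)
    out=[]
    for a in r[:2]:
        v,u=np.nonzero(a['pixels']); out.append((a['conf'],plane(p,np.c_[u,v],z)[:,:2]))
    return out
def go(dx,o=None):
    "world delta -> tool cm"
    return np.round(ax(o).T@np.array(dx)*100,2)
E
python3 - <<'E'
from h import *
print(np.round(ax(),3))
for c in ['scene','top','wrist']:
    p=snap(c,c+'1')
    if c=='wrist':print(p['position'],p['orientation'],p['vertical_fov']);break
    for n,z in [('pliers_red',.008),('tin1',.012)]:
        for cf,P in mask_pts(n,p,z):
            m=P.mean(0); w,V=np.linalg.eigh(np.cov((P-m).T)); print(c,n,round(cf,2),m.round(3),V[:,1].round(3),(4*np.sqrt(w)).round(3))
    im=p['pixels']
    q=proj(p,[.56,-.33,.02])[0].astype(int)
    s=60 if c=='scene' else 45
    cr=im[q[1]-s:q[1]+s,q[0]-s:q[0]+s]
    cv2.imwrite('pics/crop_%s.png'%c,cv2.resize(cr,(560,560),interpolation=2)[:,:,::-1])
E
```

```text
[[-0.    -0.968  0.25 ]
 [ 0.     0.25   0.968]
 [-1.     0.     0.   ]]
scene pliers_red 0.71 [ 0.517 -0.422] [-1.     0.011] [0.056 0.147]
scene tin1 0.56 [ 0.63  -0.225] [-0.732 -0.682] [0.058 0.077]
top pliers_red 0.6 [ 0.64  -0.227] [-0.996  0.086] [0.056 0.065]
top tin1 0.59 [ 0.637 -0.227] [-0.966  0.26 ] [0.063 0.066]
[0.10177473 0.69613503 0.38528481] [ 2.87190139e+00 -4.22452275e-04  1.31803499e+00] 59.05791753380155
```

View pics/crop_scene.png

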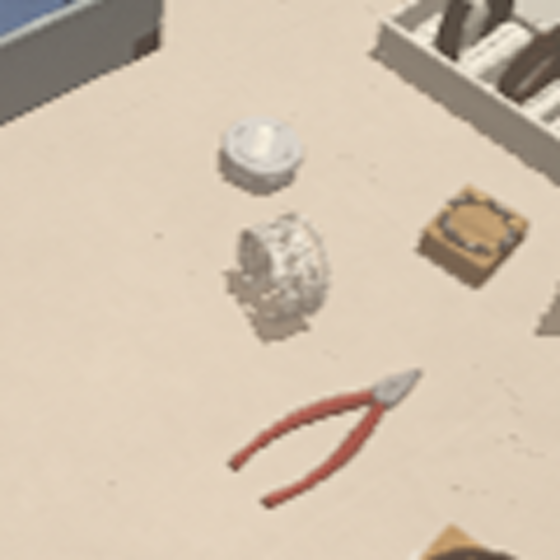

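View pics/wrist1.png

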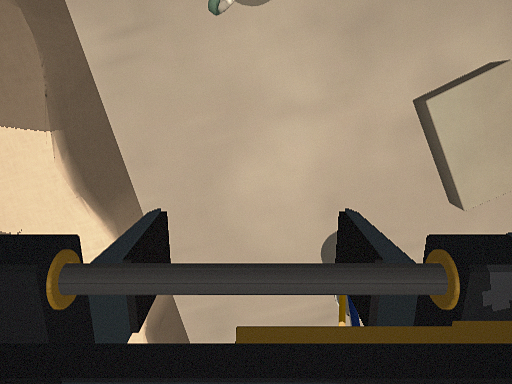

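Request:
jog_arm(claw=[-1,-1,-1,-1,-1,-1,-1,-1,-1,-1,-1,-1], travel=[[-3,-1,-1],[-3,-2,-1.2],[-2.5,-3,-1.6],[-2.5,-3,-1.6],[-2.5,-3,-1.6],[-1.5,-3,-1.6],[-1.5,-3,-1.6],[-1.5,-3,-1.6],[-1,-3,-1.6],[0,-3,-1.6],[0,-1.5,-1],[0,0,0]], roll=[0,0,0,0,0,0,0,0,0,0,0,0])

```text
time: 2.65
position: [0.4122, 0.4502, 0.4033]
orientation: [-1.364, 1.57, -0.049]
ft_force: [-0.3, 0.3, 0.3]
finger_gap: 0.0913
```

Run:
```python
from h import *
o=st(); print(go(np.array([.5,-.02,.42])-o['position']))
```

```text
t 2.65 p [0.4122 0.4502 0.4033] rpy [-1.364  1.57  -0.049] F [-0.3  0.3  0.3] gap 0.0913 q [ 0.79  0.07  1.76 -0.    1.31 -0.52]
[ -1.66 -20.38 -43.27]
```

Request:
jog_arm(claw=[-1,-1,-1,-1,-1,-1,-1,-1,-1,-1,-1,-1], travel=[[0,-1.2,-2],[0,-1.8,-3.8],[0,-1.8,-3.8],[0,-1.8,-3.8],[0,-1.8,-3.8],[0,-1.8,-3.8],[0,-1.8,-3.8],[0,-1.8,-3.8],[0,-1.8,-3.8],[0,-1.8,-3.8],[0,-1.8,-3.8],[0,-1.8,-3.8]], roll=[0,0,0,0,0,0,0,0,0,0,0,0])

```text
time: 3.65
position: [0.5029, -0.0216, 0.4033]
orientation: [-1.199, 1.57, 0.12]
ft_force: [0.4, 0.5, 0.4]
finger_gap: 0.0909
```

Run:
```python
from h import *
o=st(); print(go(np.array([.58,-.33,.30])-o['position']))
```

```text
t 3.65 p [ 0.5029 -0.0216  0.4033] rpy [-1.199  1.57   0.12 ] F [0.4 0.5 0.4] gap 0.0909 q [-0.09 -0.13  1.96  0.    1.32 -1.41]
[ 10.33 -15.16 -27.94]
```

Request:
jog_arm(claw=[-1,-1,-1,-1,-1,-1,-1,-1,-1,-1,-1,-1], travel=[[1,-1.5,-2.8],[1,-1.5,-2.8],[1,-1.5,-2.8],[1,-1.5,-2.8],[1,-1.5,-2.8],[1,-1.5,-2.8],[1,-1.5,-2.8],[1,-1.5,-2.8],[1,-1.5,-2.8],[1,-1.5,-2.8],[0,0,0],[0,0,0]], roll=[0,0,0,0,0,0,0,0,0,0,-7,-7])

```text
time: 4.65
position: [0.5783, -0.3296, 0.3016]
orientation: [0.982, 1.569, 2.548]
ft_force: [0.7, 0.2, -0.1]
finger_gap: 0.0912
```

Run:
```python
from h import *
o=st(); print(ax().round(2))
p=snap('wrist','wrist2')
for n in ['tin1','cuff','pliers_red']:
    r=imaging.mark_of(n,p); print(n,[(np.round(a['point'],3).tolist(),round(a['conf'],2)) for a in r[:3]])
    for a in imaging.trace(n,p)[:1]:
        v,u=np.nonzero(a['pixels']); print(a['conf'],u.mean(),v.mean(),np.ptp(u),np.ptp(v))
```

```text
t 4.65 p [ 0.5783 -0.3296  0.3016] rpy [0.982 1.569 2.548] F [ 0.7  0.2 -0.1] gap 0.0912 q [-0.55  0.24  1.75  0.    1.15 -2.12]
[[-0. -1.  0.]
 [ 0.  0.  1.]
 [-1.  0.  0.]]
tin1 [([0.632, -0.23, 0.002], 0.59)]
0.84 324.32605531295485 190.27947598253274 41 40
cuff [([0.56, -0.331, -0.0], 0.98)]
0.9 253.51724137931035 142.73778735632183 52 39
pliers_red [([0.516, -0.422, -0.001], 0.63)]
0.93 181.3125 107.54741379310344 34 110
```

View pics/wrist2.png

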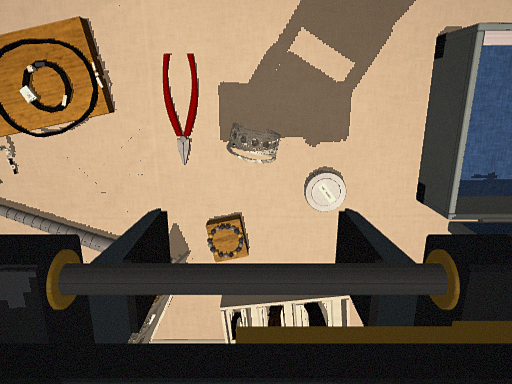

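Run:
```python
from h import *
p=snap('wrist','wrist3')
print(p['position'],p['orientation'])
im=p['pixels'][90:190,200:300]; cv2.imwrite('pics/cuff3.png',cv2.resize(im,(600,600),interpolation=2)[:,:,::-1])
for n,z in [('pliers_red',.008),('cuff',.035),('cuff',0.06),('tin1',.02)]:
    for cf,P in mask_pts(n,p,z)[:1]:
        P=P.astype(np.float32)
        r=cv2.minAreaRect(P*1000); m=P.mean(0); w,V=np.linalg.eigh(np.cov((P-m).T)); print(n,round(cf,2),m.round(3),'axis',V[:,1].round(3),(4*np.sqrt(w)).round(3),r)
        if n=='pliers_red':
            for lo,hi in [(.40,.45),(.45,.5),(.5,.55),(.55,.62)]:
                s=P[(P[:,0]>lo)&(P[:,0]<hi)]; print(lo,s[:,1].min() if len(s) else 0,s[:,1].max() if len(s) else 0)
            print(P.min(0),P.max(0))
```

```text
[ 0.50264363 -0.32788509  0.47457494] [ 2.87145689e+00 -4.33268139e-04  1.56019508e+00]
pliers_red 0.89 [ 0.518 -0.425] axis [-1.    -0.007] [0.056 0.148] ((521.7327270507812, -426.850830078125), (46.100608825683594, 143.1240997314453), 86.84427642822266)
0.4 0 0
0.45 -0.44826213 -0.40184087
0.5 -0.44665742 -0.40260834
0.55 -0.43411726 -0.41491422
[ 0.4507569  -0.44826213] [ 0.5934701  -0.40184087]
cuff 0.61 [ 0.561 -0.328] axis [0.262 0.965] [0.045 0.075] ((563.8939208984375, -329.64654541015625), (65.10282897949219, 45.18063735961914), 78.90449523925781)
cuff 0.61 [ 0.558 -0.328] axis [0.262 0.965] [0.042 0.07 ] ((560.4104614257812, -329.54638671875), (61.40021896362305, 42.61112594604492), 78.90444946289062)
tin1 0.69 [ 0.631 -0.23 ] axis [-0.831 -0.557] [0.057 0.062] ((630.9210815429688, -230.60293579101562), (60.98017120361328, 54.897804260253906), 45.544708251953125)
```

View pics/cuff3.png

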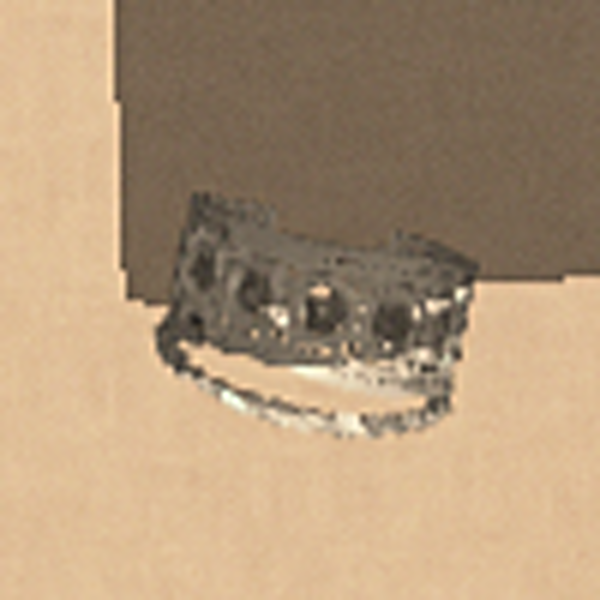

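Request:
jog_arm(claw=[-1,-1,-1,-1,-1,-1,-1,-1,-1,-1,-1,-1], travel=[[1,1.5,-2.4],[1,1.6,-2.4],[1,1.6,-2.4],[2,1.6,-2.3],[3,0,0],[3.5,0,0],[3.5,0,0],[3.5,0,0],[3.5,0,0],[2.5,0,0],[0.5,0,0],[0,0,0]], roll=[0,0,0,0,0,0,0,0,0,0,0,0], squeeze=40)

```text
time: 6.25
position: [0.5137, -0.4225, 0.0516]
orientation: [0.866, 1.568, 2.428]
ft_force: [-0.3, -0.5, 0.8]
finger_gap: 0.0913
```

Run:
```python
from h import *
o=st()
p=snap('wrist','wrist4')
for n in ['pliers_red']:
    r=imaging.mark_of(n,p); print(n,[(np.round(a['point'],3).tolist(),round(a['conf'],2)) for a in r[:3]])
    for cf,P in mask_pts(n,p,.008)[:1]: print(cf,P.min(0),P.max(0))
```

```text
t 6.25 p [ 0.5137 -0.4225  0.0516] rpy [0.866 1.568 2.428] F [-0.3 -0.5  0.8] gap 0.0913 q [-0.72  0.54  1.85 -0.    0.75 -2.29]
pliers_red [([0.518, -0.419, -0.001], 0.82)]
0.57 [ 0.45032685 -0.44760686] [ 0.59503645 -0.40259476]
```

View pics/wrist4.png

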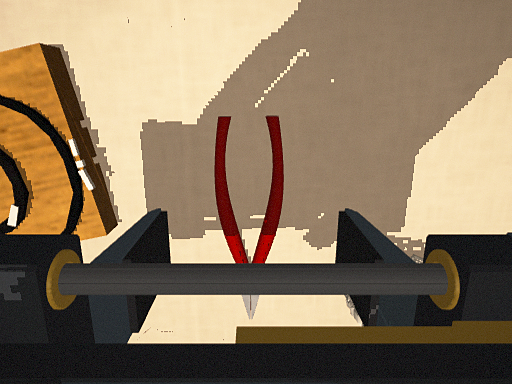

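Request:
jog_arm(claw=[-1,-1,-1,-1,1,1,1,1,1,1,1,1], travel=[[1,0.8,-0.2],[2,0.2,0],[1.4,0,0],[0.3,0,0],[0,0,0],[0,0,0],[0,0,0],[0,0,0],[0,0,0],[0,0,0],[0,0,0],[0,0,0]], roll=[0,0,0,0,0,0,0,0,0,0,0,0], squeeze=40)

```text
time: 7.4
position: [0.5045, -0.425, 0.0061]
orientation: [-2.258, 1.571, -0.696]
ft_force: [0.4, 0.6, 0.4]
finger_gap: 0.0408
```

Request:
jog_arm(claw=[1,1,1,1,1,1,1,1,1,1,1,1], travel=[[-0.5,0,0],[-1.5,0,0],[-2.5,0,0],[-3,0,0],[-3,0,0],[-3,0,1],[-2,0,2.5],[-1,0,3.5],[0,0,3.7],[0,-0.5,3.7],[0,-0.5,3.7],[0,-0.5,3.7]], roll=[0,0,0,0,0,0,0,0,0,0,0,0])

```text
time: 8.4
position: [0.5212, -0.2056, 0.1725]
orientation: [-1.971, 1.569, -0.409]
ft_force: [1.1, -0.2, -1.5]
finger_gap: 0.0396
```

Request:
jog_arm(claw=[1,1,1,1,1,1,1,1,1,1,1,1], travel=[[0,-0.5,3.7],[0,-0.5,3.7],[0,0,3.7],[0,0,3.7],[0,0,3.7],[0,0,3.7],[0,0,3.7],[0,0,3.5],[0,0,2],[0,0,0.5],[0,0,0],[0,0,0]], roll=[0,0,0,0,0,0,0,0,0,0,0,0])

```text
time: 9.4
position: [0.534, 0.1113, 0.1716]
orientation: [-1.781, 1.57, -0.218]
ft_force: [0.1, -0.2, -0.3]
finger_gap: 0.0396
```

Run:
```python
from h import *
o=st()
print(ax().round(3))
p=snap('wrist','wrist5')
```

```text
t 9.4 p [0.534  0.1113 0.1716] rpy [-1.781  1.57  -0.218] F [ 0.1 -0.2 -0.3] gap 0.0396 q [ 0.16  0.2   2.07 -0.    0.88 -1.4 ]
[[ 0.    -1.     0.008]
 [-0.     0.008  1.   ]
 [-1.    -0.    -0.   ]]
```

View pics/wrist5.png

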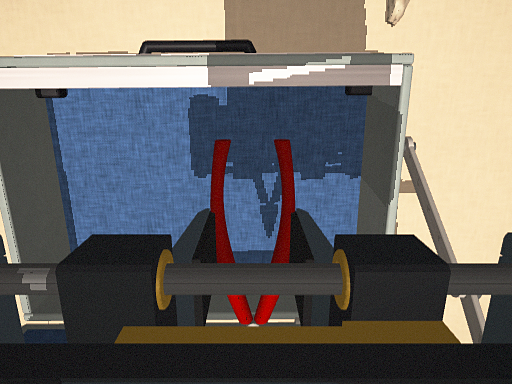

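Request:
jog_arm(claw=[1,1,1,1,1,1,1,1,1,1,1,1], travel=[[1,0,0],[2,0,0],[2.5,0,0],[2.5,0,0],[2.5,0,0],[2,0,0],[1.5,0,0],[1,0,0],[0.5,0,0],[0,0,0],[0,0,0],[0,0,0]], roll=[0,0,0,0,0,0,0,0,0,0,0,0])

```text
time: 10.45
position: [0.5343, 0.1114, 0.0162]
orientation: [-1.431, 1.57, 0.131]
ft_force: [-0.0, -0.2, -0.3]
finger_gap: 0.039
```

Request:
jog_arm(claw=[-0.3,-1,-1,-1,-1,-1,-1,-1,-1,-1,-1,-1], travel=[[0,0,0],[0,0,0],[0,0,0],[0,0,0],[-1,0,0],[-2.5,0,0],[-3.5,0,0],[-3.5,0,0],[-3.5,0,0],[-3,0,-1],[-3,0,-3],[-2,0,-3.5]], roll=[0,0,0,0,0,0,0,0,0,0,0,0])

```text
time: 11.45
position: [0.5339, 0.0375, 0.2393]
orientation: [-1.514, 1.567, 0.051]
ft_force: [1.5, -1.0, 0.2]
finger_gap: 0.091
```

Run:
```python
from h import *
o=st()
p=snap('wrist','wrist6')
for n in ['pliers_red']:
    r=imaging.mark_of(n,p); print(n,[(np.round(a['point'],3).tolist(),round(a['conf'],2)) for a in r[:3]])
p=snap('scene','scene6')
for n in ['tin1','cuff']:
    r=imaging.mark_of(n,p); print(n,[(np.round(a['point'],3).tolist(),round(a['conf'],2)) for a in r[:3]])
```

```text
t 11.45 p [0.5339 0.0375 0.2393] rpy [-1.514  1.567  0.051] F [ 1.5 -1.   0.2] gap 0.091 q [ 0.03  0.08  2.05  0.    1.   -1.54]
pliers_red [([0.508, 0.102, 0.009], 0.81)]
tin1 [([0.63, -0.231, 0.0], 0.59)]
cuff [([0.566, -0.332, 0.0], 0.71)]
```

View pics/wrist6.png

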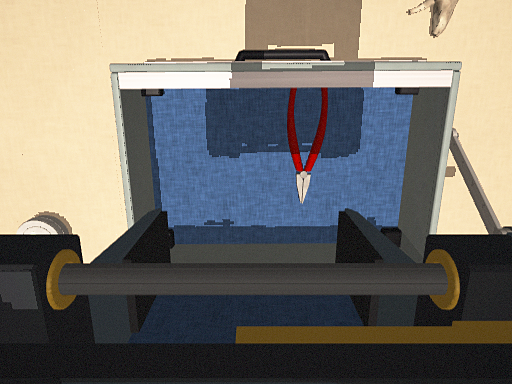

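Request:
jog_arm(claw=[-1,-1,-1,-1,-1,-1,-1,-1,-1,-1,-1,-1], travel=[[0,0,-2.5],[0,-0.2,-3.5],[0,-0.3,-3.5],[0,-0.3,-3.5],[0,-0.3,-3.5],[0,-0.3,-3.5],[0,-0.3,-3.5],[0,-0.3,-3.5],[0,-0.3,-3.5],[0,-0.3,-3.5],[0,0,-2.1],[0,0,0]], roll=[0,0,0,0,0,0,0,0,0,0,0,0])

```text
time: 12.7
position: [0.5563, -0.3262, 0.2341]
orientation: [1.247, 1.569, 2.808]
ft_force: [0.7, 1.0, -0.6]
finger_gap: 0.0916
```

Request:
jog_arm(claw=[-1,-1,-1,-1,-1,-1,-1,-1,-1,-1,-1,-1], travel=[[0,0,0],[0,0,0],[0,0,0],[0,0,0],[0,0,0],[0,0,0],[0,0,0],[0,0,0],[0,0,0],[0,0,0],[0,0,0],[0,0,0]], roll=[7,7,7,7,7,7,7,7,7,7,7,7])

```text
time: 13.7
position: [0.5564, -0.3221, 0.2343]
orientation: [2.416, 1.569, 2.507]
ft_force: [0.2, 0.1, -0.2]
finger_gap: 0.091
```

Request:
jog_arm(claw=[-1,-1,-1,-1], travel=[[0,0,0],[0,0,0],[0,0,0],[0,0,0]], roll=[7,7,7,0])

```text
time: 14.03
position: [0.5564, -0.3223, 0.2343]
orientation: [2.769, 1.569, 2.495]
ft_force: [0.3, -0.1, -0.9]
finger_gap: 0.0912
```

Run:
```python
from h import *
o=st(); print(ax().round(3))
p=snap('wrist','wrist7')
r=imaging.mark_of('cuff',p); print([(np.round(a['point'],3).tolist(),round(a['conf'],2)) for a in r[:3]])
for z in [.035,.06]:
  for cf,P in mask_pts('cuff',p,z)[:1]:
    T=ax(); L=(P-o['position'][:2])@T[:2,1:]; print(cf,'tool y,z range',np.percentile(L,[1,50,99],axis=0).round(4).tolist())
    print(cv2.minAreaRect((P*1000).astype(np.float32)))
print(go([.562-o['position'][0],-.33-o['position'][1],0]))
```

```text
t 14.03 p [ 0.5564 -0.3223  0.2343] rpy [2.769 1.569 2.495] F [ 0.3 -0.1 -0.9] gap 0.0912 q [-0.56  0.27  1.84  0.    1.03 -0.29]
[[-0.002  0.271  0.962]
 [ 0.001  0.962 -0.271]
 [-1.     0.001 -0.002]]
[([0.564, -0.331, 0.001], 0.98)]
0.71 tool y,z range [[-0.0373, -0.0135], [-0.0024, 0.0052], [0.0275, 0.0277]]
((561.9718017578125, -328.8770751953125), (66.5254898071289, 42.91880798339844), 77.27360534667969)
0.71 tool y,z range [[-0.0298, -0.0126], [0.0028, 0.0049], [0.0307, 0.0259]]
((562.972412109375, -323.5841064453125), (62.03949737548828, 40.02470016479492), 77.2736587524414)
[-0.   -0.6   0.75]
```

View pics/wrist7.png

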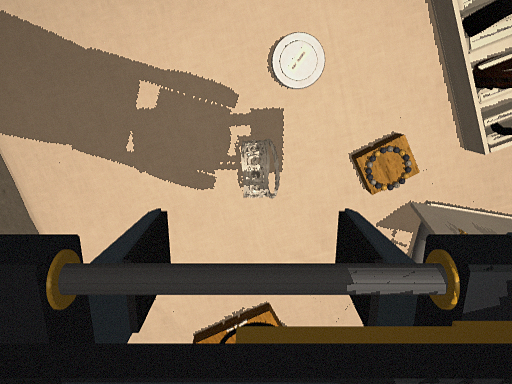

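Request:
jog_arm(claw=[-1,-1,-1,-1,-1,-1,-1,-1,-1,-1,-1,-1], travel=[[0,-0.6,0.7],[2,0,0],[3,0,0],[3,0,0],[3,0,0],[3,0,0],[2.5,0,0],[2,0,0],[1.5,0,0],[1.2,0,0],[0.5,0,0],[0,0,0]], roll=[0,0,0,0,0,0,0,0,0,0,0,0])

```text
time: 15.23
position: [0.5613, -0.3316, 0.0177]
orientation: [2.835, 1.57, 2.565]
ft_force: [0.3, 1.1, 0.1]
finger_gap: 0.091
```

Request:
jog_arm(claw=[1,1,1,1,1,1,1,1,1,1], travel=[[0,0,0],[0,0,0],[0,0,0],[0,0,0],[0,0,0],[0,0,0],[0,0,0],[0,0,0],[-0.5,0,0],[-0.5,0,0]], roll=[0,0,0,0,0,0,0,0,0,0], squeeze=35)

```text
time: 16.07
position: [0.5612, -0.3314, 0.0285]
orientation: [2.853, 1.57, 2.583]
ft_force: [1.1, 0.3, -0.8]
finger_gap: 0.0399
```

Request:
jog_arm(claw=[1,1,1,1,1,1,1,1,1,1,1,1], travel=[[-1.5,0,0],[-2.5,0,0],[-3,0,0],[-3,0,0],[-3,0,0],[-2.5,0.5,-0.8],[-1.5,1.5,-1],[0,2.5,-1.2],[0,3,-1.4],[0,3,-1.4],[0,3,-1.2],[0,3,-1.2]], roll=[0,0,0,0,0,0,0,0,0,0,0,0])

```text
time: 17.07
position: [0.526, -0.1494, 0.1998]
orientation: [-0.042, 1.569, -0.313]
ft_force: [0.8, -0.1, -0.8]
finger_gap: 0.04
```

Request:
jog_arm(claw=[1,1,1,1,1,1,1,1,1,1,1,1], travel=[[0,3,-1],[0,3,-1],[0,3,-0.8],[0,3,-0.8],[0,3,-0.5],[0,2.1,-0.4],[0,0.5,0],[0,0,0],[0,0,0],[0,0,0],[0,0,0],[0,0,0]], roll=[0,0,0,0,0,0,0,-5,-5,-5,0,0])

```text
time: 18.07
position: [0.5302, 0.0306, 0.1991]
orientation: [-0.083, 1.57, -0.094]
ft_force: [0.0, -0.5, -1.4]
finger_gap: 0.0397
```

Run:
```python
from h import *
o=st(); print(ax().round(3))
p=snap('wrist','wrist8')
print(go(np.array([.538,.025,.0])-o['position']))
```

```text
t 18.07 p [0.5302 0.0306 0.1991] rpy [-0.083  1.57  -0.094] F [ 0.  -0.5 -1.4] gap 0.0397 q [ 0.01  0.13  2.08 -0.    0.93  0.03]
[[ 0.001  0.011  1.   ]
 [-0.     1.    -0.011]
 [-1.    -0.     0.001]]
[19.92 -0.55  0.78]
```

View pics/wrist8.png

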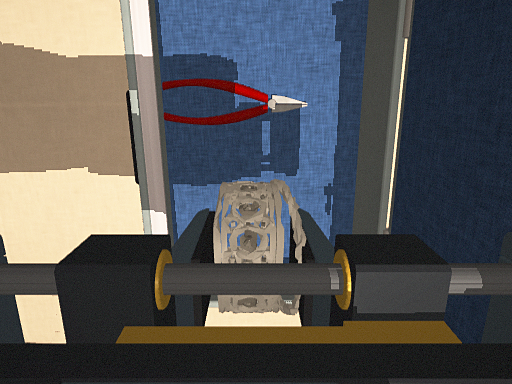

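Request:
jog_arm(claw=[1,1,1,1,1,1,1,1,1,1,1,1], travel=[[1,-0.5,0.5],[2,-0.5,0],[2.5,0,0],[2.5,0,0],[2.5,0,0],[2.2,0,0],[1.8,0,0],[1.2,0,0],[0.8,0,0],[0.5,0,0],[0,0,0],[0,0,0]], roll=[0,0,0,0,0,0,0,0,0,0,0,0])

```text
time: 19.12
position: [0.5355, 0.0208, 0.0289]
orientation: [-0.017, 1.57, -0.025]
ft_force: [-0.1, -1.0, -0.9]
finger_gap: 0.0396
```

Release, rise, and head towards the tin.

Request:
jog_arm(claw=[0.2,-0.4,-1,-1,-1,-1,-1,-1,-1,-1,-1,-1], travel=[[0.1,0,0],[0,0,0],[0,0,0],[0,0,0],[-1,0,0],[-2,0,0],[-3,0,0],[-3.5,0,0],[-3.5,0,0],[-3.5,0,0],[-3,-2,0],[-2,-3,0]], roll=[0,0,0,0,0,0,0,0,0,0,0,0])

```text
time: 20.12
position: [0.5353, -0.0284, 0.2467]
orientation: [-0.03, 1.567, -0.036]
ft_force: [1.2, 0.2, -0.9]
finger_gap: 0.0912
```

Request:
jog_arm(claw=[-1,-1,-1,-1,-1,-1,-1,-1], travel=[[0,-3,1],[0,-3,1],[0,-3,1],[0,-3,1],[0,-3,1],[0,-2.5,1],[0,-1.5,1],[0,0,0]], roll=[0,0,0,0,0,0,0,0])

```text
time: 20.78
position: [0.604, -0.2223, 0.2434]
orientation: [-0.55, 1.569, -0.56]
ft_force: [-0.4, 0.2, -0.1]
finger_gap: 0.0911
```

Run:
```python
from h import *
o=st(); print(ax().round(3))
p=snap('wrist','wrist9')
for n in ['tin1','cuff','pliers_red']:
  r=imaging.mark_of(n,p); print(n,[(np.round(a['point'],3).tolist(),round(a['conf'],2)) for a in r[:3]])
P=mask_pts('tin1',p,.02)
for cf,q in P: print(cf,(q.min(0)+q.max(0))/2,np.ptp(q,axis=0))
print(go(np.array([.631,-.230,.006])-o['position']))
```

```text
t 20.78 p [ 0.604  -0.2223  0.2434] rpy [-0.55   1.569 -0.56 ] F [-0.4  0.2 -0.1] gap 0.0911 q [-0.39  0.26  1.84 -0.    1.04 -0.38]
[[ 0.001  0.01   1.   ]
 [-0.001  1.    -0.01 ]
 [-1.    -0.001  0.001]]
tin1 []
cuff []
pliers_red []
0.66 [ 0.63209262 -0.22846574] [0.05592562 0.05801231]
[23.73 -0.75  2.71]
```

View pics/wrist9.png

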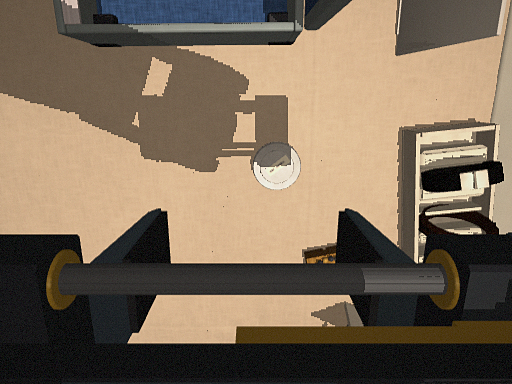

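Request:
jog_arm(claw=[-1,-1,-1,-1,-1,-1,-1,-1,-1,-1,-1,-1], travel=[[1,-0.6,1.5],[2,0,1.3],[3,0,0],[3,0,0],[3,0,0],[3,0,0],[3,0,0],[2.5,0,0],[2,0,0],[1,0,0],[0.3,0,0],[0,0,0]], roll=[0,0,0,0,0,0,0,0,0,0,0,0])

```text
time: 22.03
position: [0.6308, -0.2255, 0.0045]
orientation: [2.757, 1.57, 2.75]
ft_force: [1.1, 0.1, 0.1]
finger_gap: 0.0913
```

Request:
jog_arm(claw=[1,1,1,1,1,1,1,1,1,1], travel=[[0,0,0],[0,0,0],[0,0,0],[0,0,0],[0,0,0],[0,0,0],[0,0,0],[0,0,0],[-0.5,0,0],[-1,0,0]], roll=[0,0,0,0,0,0,0,0,0,0], squeeze=35)

```text
time: 22.87
position: [0.6301, -0.2256, 0.0189]
orientation: [2.775, 1.569, 2.767]
ft_force: [0.1, -0.5, -1.0]
finger_gap: 0.0562
```

Request:
jog_arm(claw=[1,1,1,1,1,1,1,1,1,1,1,1], travel=[[-1.5,0,0],[-2.5,0,0],[-3,0,-0.5],[-3,0,-1.5],[-3,0,-2],[-2,0.5,-2],[0,1.5,-2],[0,2.5,-2],[0,3,0],[0,3,0],[0,3,0],[0,2.5,0]], roll=[0,0,0,0,0,0,0,0,0,0,0,0])

```text
time: 23.87
position: [0.5321, -0.0635, 0.1709]
orientation: [-0.087, 1.569, -0.095]
ft_force: [-0.1, -0.0, 0.7]
finger_gap: 0.0563
```

Request:
jog_arm(claw=[1,1,1], travel=[[0,1,0],[0,0.3,0],[0,0,0]], roll=[0,0,0])

```text
time: 24.12
position: [0.5326, -0.052, 0.1702]
orientation: [-0.295, 1.57, -0.302]
ft_force: [0.6, 0.9, -0.2]
finger_gap: 0.0563
```

Run:
```python
from h import *
o=st(); print(ax().round(3))
p=snap('wrist','wrist10')
for n in ['tin1','cuff','pliers_red','case']:
  r=imaging.mark_of(n,p); print(n,[(np.round(a['point'],3).tolist(),round(a['conf'],2)) for a in r[:3]])
# project case opening corners
print(proj(p,[[.453,-.085,.085],[.643,-.085,.085],[.453,.219,.085]]).round(0))
```

```text
t 24.12 p [ 0.5326 -0.052   0.1702] rpy [-0.295  1.57  -0.302] F [ 0.6  0.9 -0.2] gap 0.0563 q [-0.14  0.18  2.09 -0.    0.87 -0.13]
[[ 0.001  0.007  1.   ]
 [-0.     1.    -0.007]
 [-1.    -0.     0.001]]
tin1 [([0.534, -0.052, 0.166], 0.62)]
cuff [([0.538, 0.024, 0.012], 0.93), ([0.649, 0.07, 0.086], 0.46)]
pliers_red [([0.511, 0.1, 0.009], 0.81)]
case [([0.541, 0.07, -0.001], 0.81)]
[[ 156.  233.]
 [ 389.  232.]
 [ 111. -258.]]
```

View pics/wrist10.png

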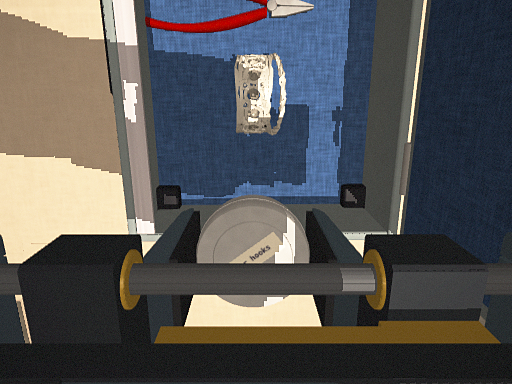

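Request:
jog_arm(claw=[1,1,1,1,1,1,1,1,1,1,1,1], travel=[[1,0.7,0],[2,0,0],[2.5,0,0],[2.5,0,0],[2,0,0],[2,0,0],[1.5,0,0],[1,0,0],[0.6,0,0],[0.3,0,0],[0,0,0],[0,0,0]], roll=[0,0,0,0,0,0,0,0,0,0,0,0])

```text
time: 25.37
position: [0.5329, -0.0451, 0.0159]
orientation: [-0.129, 1.57, -0.137]
ft_force: [1.2, 0.1, 0.3]
finger_gap: 0.0567
```

Request:
jog_arm(claw=[0.1,-0.2,-0.5,-1,-1,-1,-1,-1,-1,-1,-1,-1], travel=[[0,0,0],[0,0,0],[0,0,0],[0,0,0],[-1,0,0],[-2,0,0],[-3,0,0],[-3.5,0,0],[-3.5,0,0],[-3.5,0,0],[-3,0,-1],[-2,0,-1]], roll=[0,0,0,0,0,0,0,0,0,0,0,0])

```text
time: 26.37
position: [0.5131, -0.045, 0.2344]
orientation: [-0.125, 1.567, -0.133]
ft_force: [-0.1, 0.5, 0.4]
finger_gap: 0.0908
```

Run:
```python
from h import *
o=st()
p=snap('wrist','wrist11')
for n in ['tin1','cuff','pliers_red','case']:
  r=imaging.mark_of(n,p); print(n,[(np.round(a['point'],3).tolist(),round(a['conf'],2)) for a in r[:3]])
p=snap('scene','scene11')
for n in ['tin1','cuff','pliers_red','pliers_blue','stay_pin','case','hinge_mid','lid_front_edge']:
  r=imaging.mark_of(n,p); print(n,[(np.round(a['point'],3).tolist(),round(a['conf'],2)) for a in r[:3]])
p=snap('top','top11')
for n in ['stay_pin','case','hinge_mid','lid_front_edge','tin1']:
  r=imaging.mark_of(n,p); print(n,[(np.round(a['point'],3).tolist(),round(a['conf'],2)) for a in r[:3]])
```

```text
t 26.37 p [ 0.5131 -0.045   0.2344] rpy [-0.125  1.567 -0.133] F [-0.1  0.5  0.4] gap 0.0908 q [-0.13  0.06  2.09 -0.    0.99 -0.12]
tin1 [([0.534, -0.049, 0.009], 0.9)]
cuff [([0.54, 0.023, 0.01], 0.75)]
pliers_red []
case [([0.532, -0.048, 0.011], 0.72), ([0.54, 0.071, 0.001], 0.56)]
tin1 [([0.532, -0.049, 0.012], 0.5)]
cuff [([0.54, 0.018, 0.007], 0.63)]
pliers_red [([0.512, 0.1, 0.006], 0.5)]
pliers_blue [([0.513, 0.1, 0.006], 0.38)]
stay_pin [([0.57, 0.257, 0.154], 0.61)]
case [([0.54, 0.07, 0.001], 0.79)]
hinge_mid [([0.652, 0.069, 0.085], 0.7)]
lid_front_edge [([0.668, 0.069, 0.306], 0.65)]
stay_pin [([0.574, 0.26, 0.154], 0.46)]
case []
hinge_mid []
lid_front_edge [([0.662, 0.07, 0.306], 0.84), ([0.707, -0.369, -0.004], 0.21)]
tin1 [([0.529, -0.048, 0.004], 0.43)]
```

View pics/scene11.png

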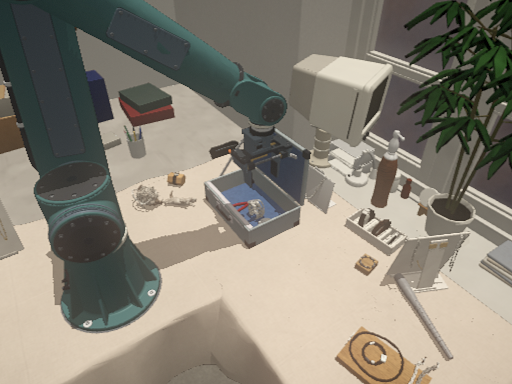

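View pics/wrist11.png

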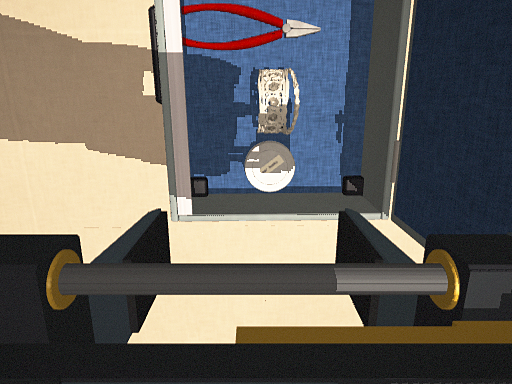

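Request:
jog_arm(claw=[1,1,1,1,1,1,1,1,1,1,1,1], travel=[[0,1,0],[0,2.5,0],[0,3.5,0],[0,3.5,0],[0,3.5,0],[0,3.5,0],[0,3.5,0],[0,3.5,0],[0,3.5,0],[0,2.1,0],[0,1,0],[0,0,0]], roll=[0,0,0,0,0,0,0,0,0,0,0,0])

```text
time: 28.37
position: [0.5147, 0.268, 0.2304]
orientation: [1.498, 1.571, 1.492]
ft_force: [-0.4, 0.4, 0.1]
finger_gap: 0.0142
```

Request:
jog_arm(claw=[1,1,1,1,1,1,1,1,1,1,1,1], travel=[[0,0,0],[0,0,0],[0,0,0],[0,0,0],[0,0,0],[0,0,0],[0,0,0],[0,0,0],[0,0,0],[0,0,0],[0,0,0],[0,0,0]], roll=[-7,-7,-7,-7,-7,-7,-7,-7,-7,-7,-7,-7])

```text
time: 29.37
position: [0.515, 0.2649, 0.2304]
orientation: [2.562, 1.57, -2.258]
ft_force: [-0.4, 0.7, 0.9]
finger_gap: 0.0007
```

Request:
jog_arm(claw=[1,1], travel=[[0,0,0],[0,0,0]], roll=[-6.5,0])

```text
time: 29.53
position: [0.515, 0.265, 0.2304]
orientation: [2.507, 1.571, -2.201]
ft_force: [0.2, -1.0, 0.4]
finger_gap: 0.0003
```

Run:
```python
from h import *
o=st(); print(ax().round(3))
p=snap('wrist','wrist12')
for n in ['stay_pin']:
  r=imaging.mark_of(n,p); print(n,[(np.round(a['point'],3).tolist(),round(a['conf'],2)) for a in r[:3]])
print(proj(p,[.573,.259,.154]))
p=snap('scene','scene12')
r=imaging.mark_of(n,p); print(n,[(np.round(a['point'],3).tolist(),round(a['conf'],2)) for a in r[:3]])
print(go(np.array([.533,.266,.138])-o['position']))
```

```text
t 29.53 p [0.515  0.265  0.2304] rpy [ 2.507  1.571 -2.201] F [ 0.2 -1.   0.4] gap 0.0003 q [ 0.44  0.17  1.97 -0.    1.   -1.14]
[[-0.    -1.    -0.005]
 [-0.    -0.005  1.   ]
 [-1.     0.    -0.   ]]
stay_pin []
[[245.28251408 266.32257504]]
stay_pin [([0.575, 0.258, 0.155], 0.62)]
[ 9.24 -1.8   0.11]
```

View pics/wrist12.png

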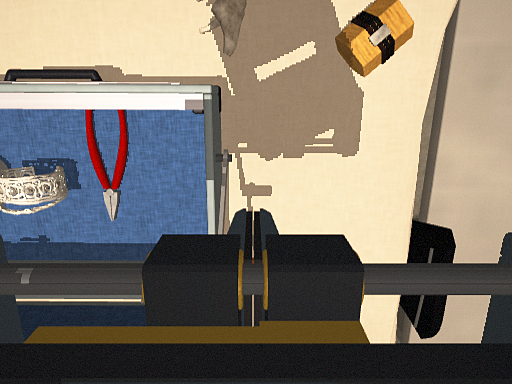

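Request:
jog_arm(claw=[1,1,1,1,1,1,1,1], travel=[[1.2,-0.3,0],[2,-0.3,0],[2,-0.3,0],[2,-0.3,0],[1.5,-0.3,0],[0.5,0,0],[0,0,0],[0,0,0]], roll=[0,0,0,0,0,0,0,0])

```text
time: 30.4
position: [0.5301, 0.2661, 0.1384]
orientation: [2.005, 1.57, -2.708]
ft_force: [1.2, 0.2, 1.0]
finger_gap: 0.0005
```

Request:
jog_arm(claw=[1,1,1,1,1,1,1,1], travel=[[0,-0.4,0],[0,-0.4,0],[0,-0.4,0],[0,-0.3,0],[0,-0.3,0],[0,-0.2,0],[0,-0.2,0],[0,0,0]], roll=[0,0,0,0,0,0,0,0])

```text
time: 31.07
position: [0.5518, 0.2659, 0.138]
orientation: [1.962, 1.57, -2.75]
ft_force: [-2.8, -0.0, -2.3]
finger_gap: 0.0007
```

Request:
jog_arm(claw=[1,1,1,1,1,1,1,1,1,1], travel=[[0.3,-0.3,0],[0.3,-0.3,0],[0.3,-0.3,0],[0.3,-0.3,0],[0.4,-0.3,0],[0.4,-0.3,0],[0.4,-0.3,0],[0.4,-0.3,0],[0.4,-0.2,0],[0,0,0]], roll=[0,0,0,0,0,0,0,0,0,0])

```text
time: 31.9
position: [0.5757, 0.2659, 0.1059]
orientation: [1.798, 1.565, -2.915]
ft_force: [-31.0, -1.7, 20.1]
finger_gap: 0.0006
```

Run:
```python
from h import *
o=st()
for c in ['scene','top']:
  p=snap(c,c+'13')
  for n in ['stay_pin','lid_front_edge','wing_right']:
    r=imaging.mark_of(n,p); print(n,[(np.round(a['point'],3).tolist(),round(a['conf'],2)) for a in r[:3]])
```

```text
t 31.9 p [0.5757 0.2659 0.1059] rpy [ 1.798  1.565 -2.915] F [-31.   -1.7  20.1] gap 0.0006 q [ 0.4   0.42  1.91  0.    0.82 -1.18]
stay_pin []
lid_front_edge [([0.634, 0.068, 0.304], 0.84)]
wing_right [([0.664, -0.019, 0.265], 0.46)]
stay_pin []
lid_front_edge [([0.629, 0.07, 0.303], 0.93)]
wing_right [([0.665, -0.025, 0.268], 0.63), ([0.706, -0.367, -0.003], 0.31)]
```

View pics/scene13.png

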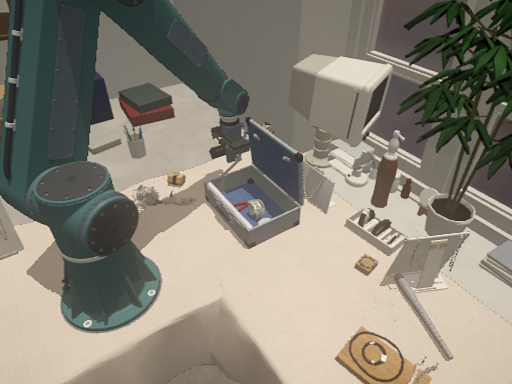

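Request:
jog_arm(claw=[1,1,1,1,1,1], travel=[[-0.1,0.4,0],[0,1,0],[0,1.5,0],[0,1.5,0],[0,0.5,0],[0,0,0]], roll=[0,0,0,0,0,0])

```text
time: 32.8
position: [0.5285, 0.2662, 0.1075]
orientation: [-1.284, 1.57, 0.287]
ft_force: [0.4, -0.5, 0.6]
finger_gap: 0.0001
```

Run:
```python
from h import *
o=st()
for c in ['scene','top','wrist']:
  p=snap(c,c+'14')
  for n in ['stay_pin','lid_front_edge','wing_right','wing_left','hinge_mid']:
    r=imaging.mark_of(n,p); print(c,n,[(np.round(a['point'],3).tolist(),round(a['conf'],2)) for a in r[:3]])
```

```text
t 32.8 p [0.5285 0.2662 0.1075] rpy [-1.284  1.57   0.287] F [ 0.4 -0.5  0.6] gap 0.0001 q [ 0.43  0.36  2.   -0.    0.78 -1.14]
scene stay_pin [([0.601, 0.256, 0.124], 0.58)]
scene lid_front_edge []
scene wing_right [([0.664, -0.019, 0.262], 0.61), ([0.596, 0.256, 0.123], 0.16)]
scene wing_left [([0.662, 0.154, 0.265], 0.47)]
scene hinge_mid [([0.646, 0.07, 0.084], 0.72)]
top stay_pin [([0.665, 0.152, 0.264], 0.58)]
top lid_front_edge []
top wing_right [([0.668, -0.024, 0.266], 0.59), ([0.54, 0.024, 0.008], 0.47), ([0.653, 0.067, 0.085], 0.25)]
top wing_left [([0.663, 0.156, 0.262], 0.41)]
top hinge_mid [([0.651, 0.069, 0.087], 0.71)]
wrist stay_pin []
wrist lid_front_edge []
wrist wing_right []
wrist wing_left []
wrist hinge_mid []
```

View pics/wrist14.png

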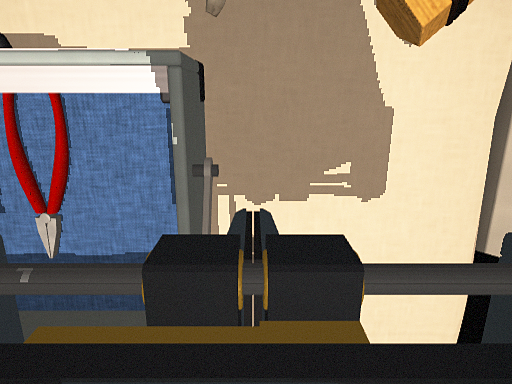

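Request:
jog_arm(claw=[1,1,1,1,1,1,1,1,1,1,1,1], travel=[[-1.5,0,0],[-3,0,0],[-3.5,0,0],[-3.5,0,0],[-3.5,0,0],[-3.5,0,0],[-3.5,0,-1],[-3,0,-2.5],[-0.5,0,-3.5],[0,0,-3.5],[0,0,-3.5],[0,0,-3.5]], roll=[0,0,0,0,0,0,0,0,0,0,0,0])

```text
time: 34.7
position: [0.5287, 0.0896, 0.3628]
orientation: [-1.511, 1.57, 0.06]
ft_force: [1.5, 0.1, -0.1]
finger_gap: 0.0006
```

Request:
jog_arm(claw=[1,1,1,1,1,1,1,1,1,1], travel=[[0,-0.5,-2.2],[0,-2,0],[0,-3,0],[0,-3,0],[0,-3,0],[0,-3,0],[0,-3,0],[0,-1.5,0],[0,-0.5,0],[0,0,0]], roll=[0,0,0,0,0,0,0,0,0,0])

```text
time: 35.53
position: [0.7245, 0.0691, 0.3617]
orientation: [1.664, 1.57, -3.049]
ft_force: [-0.4, -1.9, -0.2]
finger_gap: 0.0006
```

Run:
```python
from h import *
o=st()
print(go(np.array([.705,.069,.27])-o['position']))
p=snap('scene','scene15'); p=snap('wrist','wrist15')
```

```text
t 35.53 p [0.7245 0.0691 0.3617] rpy [ 1.664  1.57  -3.049] F [-0.4 -1.9 -0.2] gap 0.0006 q [ 0.06  0.3   1.57 -0.    1.28 -1.51]
[ 9.17  1.94 -0.01]
```

View pics/scene15.png

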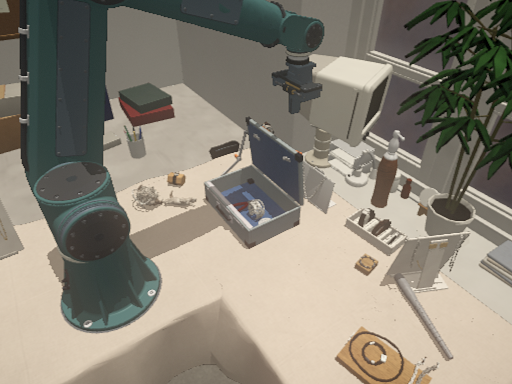

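View pics/wrist15.png

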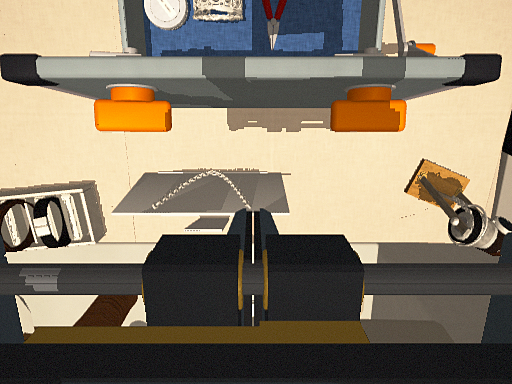

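Request:
jog_arm(claw=[1,1,1,1,1,1,1,1,1,1,1,1], travel=[[1,0.5,0],[2,0.5,0],[2.5,0,0],[2,0,0],[1.2,0,0],[0.5,0,0],[0,0.8,0],[0,1,0],[0,0.8,0],[0,0.4,0],[0,0.2,0],[0,0,0]], roll=[0,0,0,0,0,0,0,0,0,0,0,0])

```text
time: 36.63
position: [0.6819, 0.0692, 0.2713]
orientation: [-1.511, 1.57, 0.06]
ft_force: [-0.6, -0.0, -0.1]
finger_gap: 0.0004
```

```bash
cat > arc.py <<'E'
import numpy as np
H=np.array([.6495,.085]); s=.185
def tcp(th,s=s): return H+s*np.array([-np.cos(th),np.sin(th)])+.014*np.array([np.sin(th),np.cos(th)])+[.016,0]
E
python3 - <<'E'
from h import *
from arc import *
o=st()
ths=np.r_[1.45:-.02:15j]
P=np.array([tcp(t) for t in ths])
for t,p,d in zip(ths,P,np.r_[[[0,0]],np.diff(P,axis=0)]): print(round(t,2),p.round(4),'tool x,y cm',(-d[1]*100).round(2),(-d[0]*100).round(2))
E
```

```text
t 36.63 p [0.6819 0.0692 0.2713] rpy [-1.511  1.57   0.06 ] F [-0.6 -0.  -0.1] gap 0.0004 q [ 0.07  0.3   1.73 -0.    1.11 -1.5 ]
1.45 [0.6571 0.2703] tool x,y cm -0.0 -0.0
1.34 [0.6377 0.2684] tool x,y cm 0.19 1.94
1.24 [0.6187 0.2645] tool x,y cm 0.39 1.91
1.14 [0.6001 0.2586] tool x,y cm 0.59 1.86
1.03 [0.5823 0.2508] tool x,y cm 0.78 1.78
0.92 [0.5653 0.2412] tool x,y cm 0.96 1.69
0.82 [0.5495 0.2298] tool x,y cm 1.14 1.58
0.72 [0.535  0.2169] tool x,y cm 1.3 1.45
0.61 [0.5219 0.2025] tool x,y cm 1.44 1.31
0.5 [0.5104 0.1868] tool x,y cm 1.57 1.15
0.4 [0.5006 0.1699] tool x,y cm 1.68 0.98
0.29 [0.4926 0.1522] tool x,y cm 1.78 0.8
0.19 [0.4865 0.1337] tool x,y cm 1.85 0.61
0.08 [0.4824 0.1147] tool x,y cm 1.9 0.41
-0.02 [0.4803 0.0953] tool x,y cm 1.94 0.21
```

Request:
jog_arm(claw=[1,1,1,1,1,1,1,1,1,1,1,1], travel=[[0,0.8,0],[0,0.8,0],[0,0.5,0],[0,0.4,0],[0.1,0.5,0],[0.1,0.7,0],[0.1,0.7,0],[0.1,0.7,0],[0.2,0.8,0],[0.2,0.8,0],[0.2,0.8,0],[0,0,0]], roll=[0,0,0,0,0,0,0,0,0,0,0,0])

```text
time: 37.63
position: [0.6051, 0.0691, 0.2596]
orientation: [1.602, 1.569, -3.11]
ft_force: [-0.2, 0.5, -0.5]
finger_gap: 0.0004
```

Run:
```python
from h import *
o=st()
p=snap('scene','scene16')
for n in ['stay_pin','lid_front_edge','wing_right','wing_left']:
    r=imaging.mark_of(n,p); print(n,[(np.round(a['point'],3).tolist(),round(a['conf'],2)) for a in r[:3]])
```

```text
t 37.63 p [0.6051 0.0691 0.2596] rpy [ 1.602  1.569 -3.11 ] F [-0.2  0.5 -0.5] gap 0.0004 q [ 0.08  0.19  1.89  0.    1.06 -1.5 ]
stay_pin [([0.606, 0.258, 0.106], 0.46), ([0.647, 0.071, 0.085], 0.42)]
lid_front_edge [([0.567, 0.07, 0.29], 0.86), ([0.708, -0.372, -0.001], 0.4)]
wing_right [([0.611, -0.018, 0.26], 0.59)]
wing_left [([0.608, 0.157, 0.263], 0.65)]
```

View pics/scene16.png

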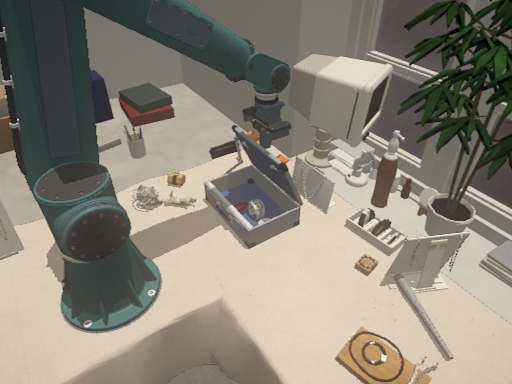

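Request:
jog_arm(claw=[1,1,1,1,1,1,1,1,1,1,1,1], travel=[[0.35,0.9,0],[0.35,0.9,0],[0.4,0.9,0],[0.45,0.85,0],[0.45,0.8,0],[0.55,0.8,0],[0.55,0.75,0],[0.6,0.75,0],[0.65,0.7,0],[0.65,0.65,0],[0.7,0.6,0],[0,0,0]], roll=[0,0,0,0,0,0,0,0,0,0,0,0])

```text
time: 38.88
position: [0.5191, 0.069, 0.2017]
orientation: [1.652, 1.568, -3.06]
ft_force: [-0.0, 0.3, -0.5]
finger_gap: 0.0006
```

Run:
```python
from h import *
o=st()
p=snap('scene','scene17')
for n in ['stay_pin','lid_front_edge','wing_right','wing_left']:
    r=imaging.mark_of(n,p); print(n,[(np.round(a['point'],3).tolist(),round(a['conf'],2)) for a in r[:3]])
```

```text
t 38.88 p [0.5191 0.069  0.2017] rpy [ 1.652  1.568 -3.06 ] F [-0.   0.3 -0.5] gap 0.0006 q [ 0.09  0.12  2.09  0.    0.93 -1.48]
stay_pin [([0.536, -0.05, 0.008], 0.69)]
lid_front_edge [([0.477, 0.067, 0.213], 0.73)]
wing_right [([0.537, 0.068, 0.001], 0.72), ([0.524, -0.019, 0.21], 0.62)]
wing_left [([0.474, 0.069, 0.214], 0.57), ([0.521, 0.155, 0.215], 0.52)]
```

View pics/scene17.png

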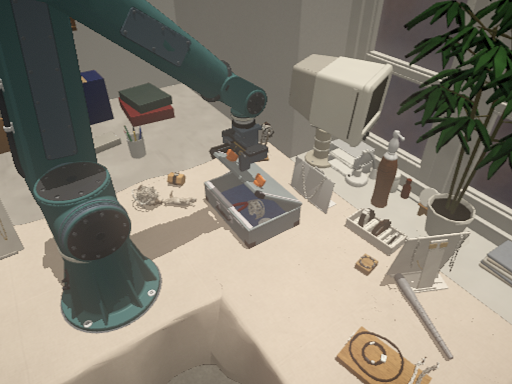

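Request:
jog_arm(claw=[1,1,1,1,1,1,1,1,1,1,1,1], travel=[[0.7,0.6,0],[0.7,0.55,0],[0.75,0.5,0],[0.8,0.45,0],[0.8,0.4,0],[0.8,0.35,0],[0.8,0.3,0],[0.8,0.25,0],[0.7,0.2,0],[0.6,0.1,0],[0.4,0.1,0],[0.3,0,0]], roll=[0,0,0,0,0,0,0,0,0,0,0,0])

```text
time: 40.13
position: [0.4827, 0.069, 0.1213]
orientation: [1.72, 1.57, -2.992]
ft_force: [0.0, 0.5, 1.4]
finger_gap: 0.0006
```

Request:
jog_arm(claw=[1,1,1,1,1,1], travel=[[0.3,0,0],[0.3,0,0],[0.3,0,0],[0.3,0,0],[0.2,0,0],[0,0,0]], roll=[0,0,0,0,0,0])

```text
time: 40.63
position: [0.483, 0.0691, 0.1076]
orientation: [1.658, 1.571, -3.055]
ft_force: [-0.6, -1.0, 0.4]
finger_gap: 0.0005
```

Request:
jog_arm(claw=[1,1,1,1,1,1], travel=[[0.2,0,0],[0.2,0,0],[0.2,0,0],[0.15,0,0],[0.1,0,0],[0,0,0]], roll=[0,0,0,0,0,0])

```text
time: 41.13
position: [0.483, 0.0691, 0.0993]
orientation: [1.763, 1.571, -2.949]
ft_force: [-0.1, -0.0, 1.4]
finger_gap: -0.0002
```

Request:
jog_arm(claw=[1,1,1], travel=[[0.1,0,0],[0.1,0,0],[0,0,0]], roll=[0,0,0])

```text
time: 41.38
position: [0.4833, 0.0691, 0.099]
orientation: [1.69, 1.57, -3.022]
ft_force: [-15.8, -1.3, 38.6]
finger_gap: 0.0001
```

Run:
```python
from h import *
o=st()
p=snap('scene','scene18')
for n in ['lid_front_edge','wing_right','wing_left','hinge_mid']:
    r=imaging.mark_of(n,p); print(n,[(np.round(a['point'],3).tolist(),round(a['conf'],2)) for a in r[:3]])
q=proj(p,[.5,.07,.1])[0].astype(int); cv2.imwrite('pics/c18.png',cv2.resize(p['pixels'][q[1]-70:q[1]+70,q[0]-70:q[0]+70],(560,560),interpolation=2)[:,:,::-1])
```

```text
t 41.38 p [0.4833 0.0691 0.099 ] rpy [ 1.69   1.57  -3.022] F [-15.8  -1.3  38.6] gap 0.0001 q [ 0.09  0.23  2.2  -0.    0.71 -1.48]
lid_front_edge [([0.435, 0.067, 0.094], 0.55)]
wing_right [([0.474, -0.018, 0.12], 0.56)]
wing_left [([0.471, 0.154, 0.122], 0.44)]
hinge_mid [([0.647, 0.07, 0.089], 0.81)]
```

View pics/c18.png

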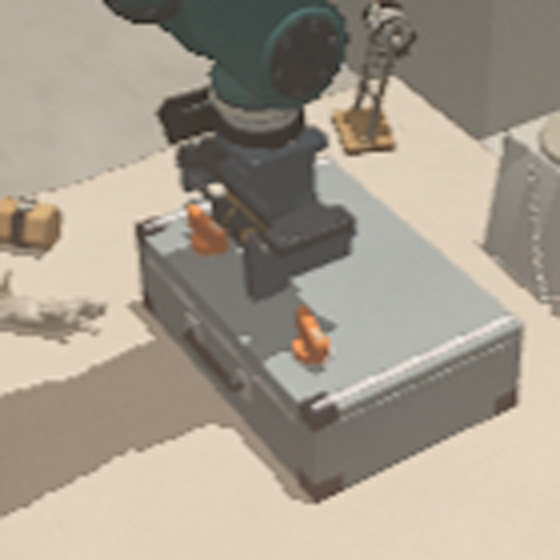

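Request:
jog_arm(claw=[1,1,1,1,1,1,1,1,1,1,1,1], travel=[[-0.5,0,0],[-1,0,0],[-2,0,0],[-3,0,0],[-3,0,0],[-3,0,0],[-2,0,0],[-1,0,0],[0,0,0],[0,0,0],[0,0,0],[0,0,0]], roll=[0,0,0,0,7,7,7,7,7,7,7,7])

```text
time: 42.63
position: [0.4831, 0.069, 0.253]
orientation: [-0.531, 1.57, 0.056]
ft_force: [-0.0, 0.2, 0.0]
finger_gap: 0.0005
```

Request:
jog_arm(claw=[-1,-1,-1,-1,-1,-1,-1,-1], travel=[[0,0,0],[0,0,0],[0,0,0],[0,0,0],[0,0,0],[0,0,0],[0,0,0],[0,0,0]], roll=[7,7,7,7,6,0,0,0])

```text
time: 43.3
position: [0.4831, 0.0691, 0.2526]
orientation: [0.014, 1.571, 0.017]
ft_force: [0.0, 0.7, 0.1]
finger_gap: 0.0512
```

Run:
```python
from h import *
o=st(); print(ax().round(3))
p=snap('wrist','wrist19')
for n in ['lid_front_edge','wing_right','wing_left','hinge_mid']:
    r=imaging.mark_of(n,p); print(n,[(np.round(a['point'],3).tolist(),round(a['conf'],2)) for a in r[:3]])
p2=snap('top','top19')
for n in ['lid_front_edge','wing_right','wing_left','hinge_mid']:
    r=imaging.mark_of(n,p2); print(n,[(np.round(a['point'],3).tolist(),round(a['conf'],2)) for a in r[:3]])
```

```text
t 43.3 p [0.4831 0.0691 0.2526] rpy [0.014 1.571 0.017] F [0.  0.7 0.1] gap 0.0512 q [ 0.09 -0.02  2.13 -0.    1.03  0.09]
[[ 0.    -0.004  1.   ]
 [ 0.     1.     0.004]
 [-1.     0.     0.   ]]
lid_front_edge [([0.431, 0.063, 0.093], 0.68)]
wing_right [([0.474, -0.024, 0.122], 0.93)]
wing_left [([0.473, 0.158, 0.117], 0.89)]
hinge_mid [([0.648, 0.07, 0.082], 0.63)]
lid_front_edge [([0.426, 0.067, 0.095], 0.57), ([0.54, 0.067, -0.002], 0.42)]
wing_right [([0.476, -0.02, 0.122], 0.5), ([0.427, 0.07, 0.092], 0.26)]
wing_left []
hinge_mid [([0.653, 0.07, 0.086], 0.97)]
```

View pics/wrist19.png

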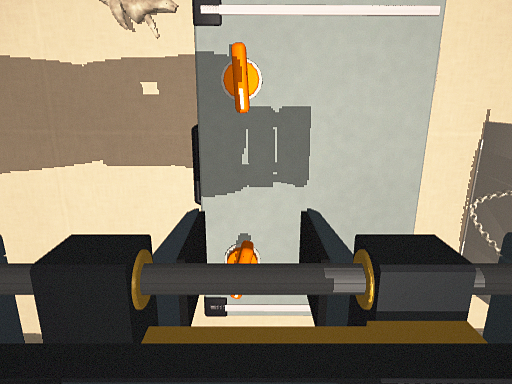

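Request:
jog_arm(claw=[-0.2,-0.2,-0.2,-0.2,-0.2,-0.2,-0.2,-0.2,-0.2,-0.2,-0.2,-0.2], travel=[[0,2.5,-0.5],[0,3,-0.6],[0.5,2.9,0],[1.5,0.5,0],[2,0,0],[2.5,0,0],[2.5,0,0],[2,0,0],[1.7,0,0],[1.2,0,0],[0.7,0,0],[0.2,0,0]], roll=[0,0,0,0,0,0,0,0,0,0,0,0])

```text
time: 44.8
position: [0.4718, 0.158, 0.1036]
orientation: [-2.875, 1.57, -2.874]
ft_force: [0.5, -0.1, 0.7]
finger_gap: 0.0548
```

Run:
```python
from h import *
o=st()
p=snap('wrist','wrist20')
```

```text
t 44.8 p [0.4718 0.158  0.1036] rpy [-2.875  1.57  -2.874] F [ 0.5 -0.1  0.7] gap 0.0548 q [0.28 0.24 2.18 0.   0.72 0.28]
```

View pics/wrist20.png

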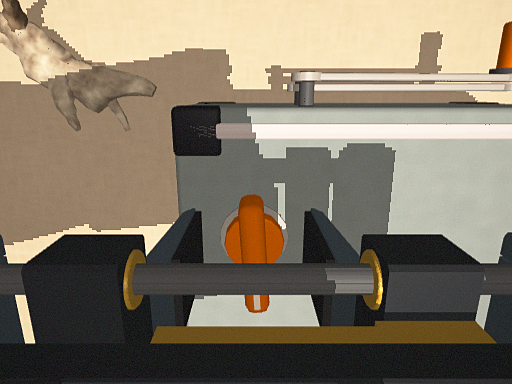

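Request:
jog_arm(claw=[1,1,1,1,1,1,1,1,1,1,1,1], travel=[[0,0,0],[0,0,0],[0,0,0],[0,0,0],[0,0,0],[0,0,0],[0,0,0],[0,0,0],[0,0,0],[0,0,0],[0,0,0],[0,0,0]], roll=[0,0,0,0,0,0,0,0,5,5,5,5], squeeze=20)

```text
time: 45.85
position: [0.4726, 0.158, 0.1047]
orientation: [0.336, 1.57, -0.017]
ft_force: [2.5, -2.8, -0.0]
finger_gap: 0.012
```

Request:
jog_arm(claw=[1,1,1,1,1,1,1,1,1,1,1,1], travel=[[0,0,0],[0,0,0],[0,0,0],[0,0,0],[0,0,0],[0,0,0],[0,0,0],[0,0,0],[0,0,0],[0,0,0],[0,0,0],[0,0,0]], roll=[6,6,6,6,6,6,6,6,6,6,6,0])

```text
time: 46.85
position: [0.4728, 0.1577, 0.1046]
orientation: [1.147, 1.569, -0.36]
ft_force: [5.9, -7.0, -1.3]
finger_gap: 0.0121
```

Run:
```python
from h import *
o=st(); print(ax().round(2),o['ft_torque'])
```

```text
t 46.85 p [0.4728 0.1577 0.1046] rpy [ 1.147  1.569 -0.36 ] F [ 5.9 -7.  -1.3] gap 0.0121 q [ 0.28  0.24  2.18 -0.    0.72  1.78]
[[ 0.    1.    0.06]
 [-0.    0.06 -1.  ]
 [-1.    0.    0.  ]] [-1.3330395  -0.75267256 -0.02795726]
```

Request:
jog_arm(claw=[-0.2,-0.2,-0.2,-0.2,-0.2,-0.2,-0.2,-0.2,-0.2,-0.2,-0.2,-0.2], travel=[[0,0,0],[0,0,0],[0,0,0],[0,0,0],[-1,0,0],[-2,0,0],[-2,0,0],[-2,0,0],[-1,0,1],[0,0,2],[0,0,3],[0,0,3]], roll=[0,0,0,0,0,0,0,0,0,0,0,0])

```text
time: 47.85
position: [0.4782, 0.0671, 0.1849]
orientation: [1.534, 1.57, 0.034]
ft_force: [-0.1, -0.7, 0.2]
finger_gap: 0.0548
```

Request:
jog_arm(claw=[-0.2,-0.2,-0.2,-0.2,-0.2,-0.2,-0.2,-0.2,-0.2,-0.2,-0.2,-0.2], travel=[[0,0,3],[0,0,3],[0,0,2],[0,0,0.8],[0,0,0],[0,0,0],[0,0,0],[0,0,0],[0,0,0],[0,0,0],[0,0,0],[0,0,0]], roll=[0,0,0,0,-7,-7,-7,-7,-7,-7,-7,-7])

```text
time: 48.85
position: [0.4843, -0.0193, 0.1845]
orientation: [-2.96, 1.571, 2.806]
ft_force: [-0.7, -0.1, 0.9]
finger_gap: 0.0549
```

Request:
jog_arm(claw=[-0.2,-0.2,-0.2,-0.2], travel=[[0,0,0],[0,0,0],[0,0,0],[0,0,0]], roll=[-7,-7,-3,0])

```text
time: 49.18
position: [0.4843, -0.0193, 0.1845]
orientation: [2.97, 1.571, 2.747]
ft_force: [0.9, 0.6, -0.1]
finger_gap: 0.0546
```

Run:
```python
from h import *
o=st(); print(ax().round(2))
p=snap('wrist','wrist21')
for n in ['wing_right','wing_left']:
    r=imaging.mark_of(n,p); print(n,[(np.round(a['point'],3).tolist(),round(a['conf'],2)) for a in r[:3]])
print(go(np.array([.4725,-.0215,.104])-o['position']))
```

```text
t 49.18 p [ 0.4843 -0.0193  0.1845] rpy [2.97  1.571 2.747] F [ 0.9  0.6 -0.1] gap 0.0546 q [-0.09  0.08  2.18  0.    0.89  0.14]
[[-0.    0.22  0.98]
 [ 0.    0.98 -0.22]
 [-1.    0.   -0.  ]]
wing_right [([0.472, -0.023, 0.121], 0.85)]
wing_left []
[ 8.05 -0.48 -1.1 ]
```

View pics/wrist21.png

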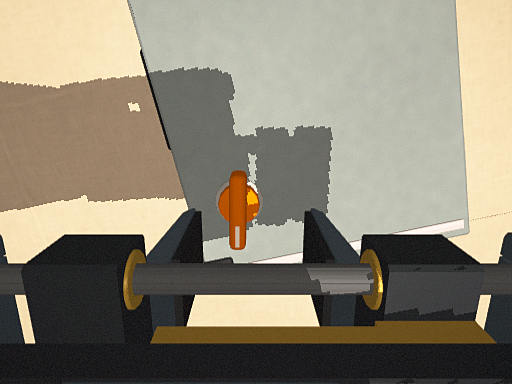

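Request:
jog_arm(claw=[-0.2,-0.2,-0.2,-0.2,-0.2,-0.2,-0.2,-0.2], travel=[[0,-0.5,-1.1],[1.5,0,0],[2,0,0],[2,0,0],[1.5,0,0],[0.8,0,0],[0.2,0,0],[0,0,0]], roll=[0,0,0,0,0,0,0,0])

```text
time: 50.0
position: [0.4723, -0.0219, 0.1044]
orientation: [-3.003, 1.57, 3.053]
ft_force: [-0.9, 0.1, 0.0]
finger_gap: 0.0546
```

Request:
jog_arm(claw=[1,1,1,1,1,1,1,1,1,1,1,1], travel=[[0,0,0],[0,0,0],[0,0,0],[0,0,0],[0,0,0],[0,0,0],[0,0,0],[0,0,0],[0,0,0],[0,0,0],[0,0,0],[0,0,0]], roll=[0,0,0,0,0,0,0,0,5,5,5,5], squeeze=20)

```text
time: 51.0
position: [0.4728, -0.022, 0.1045]
orientation: [-0.462, 1.571, -1.042]
ft_force: [-1.2, -1.6, 1.6]
finger_gap: 0.0119
```

Request:
jog_arm(claw=[1,1,1,1,1,1,1,1,1,1,1,1], travel=[[0,0,0],[0,0,0],[0,0,0],[0,0,0],[0,0,0],[0,0,0],[0,0,0],[0,0,0],[0,0,0],[0,0,0],[0,0,0],[0,0,0]], roll=[6,6,6,6,6,6,6,6,6,0,0,0])

```text
time: 52.0
position: [0.473, -0.0223, 0.1046]
orientation: [0.617, 1.57, -0.901]
ft_force: [-0.1, -4.7, 1.1]
finger_gap: 0.0122
```

Run:
```python
from h import *
o=st(); print(ax().round(2),o['ft_torque'])
```

```text
t 52.0 p [ 0.473  -0.0223  0.1046] rpy [ 0.617  1.57  -0.901] F [-0.1 -4.7  1.1] gap 0.0122 q [-0.1   0.2   2.23 -0.    0.71  1.42]
[[ 0.    1.    0.05]
 [-0.    0.05 -1.  ]
 [-1.    0.    0.  ]] [-1.14907975  0.17485849 -0.00803754]
```

Release, rise, move clear, and check.

Request:
jog_arm(claw=[-0.2,-0.2,-0.2,-0.2,-0.2,-0.2,-0.2,-0.2,-0.2,-0.2,-0.2,-0.2], travel=[[0,0,0],[0,0,0],[0,0,0],[0,0,0],[-1,0,0],[-2,0,0],[-3,0,0],[-3,0,-1],[-3,0,-2],[-3,0,-3],[-1,0,-3],[0,0,0]], roll=[0,0,0,0,0,0,0,0,0,0,0,0])

```text
time: 53.0
position: [0.4691, 0.0707, 0.2679]
orientation: [1.743, 1.565, 0.227]
ft_force: [1.5, -0.7, 0.3]
finger_gap: 0.0547
```

Request:
jog_arm(claw=[-0.2,-0.2,-0.2,-0.2,-0.2,-0.2,-0.2,-0.2,-0.2,-0.2,-0.2,-0.2], travel=[[-1,0,0],[-2,0,0],[-2,0,0],[0,0,0],[0,0,0],[0,0,0],[0,0,0],[0,0,0],[0,0,0],[0,0,0],[0,0,0],[0,0,0]], roll=[0,0,0,-7,-7,-7,-7,-7,-7,-7,-7,-7])

```text
time: 54.0
position: [0.4677, 0.0665, 0.3141]
orientation: [-2.512, 1.57, -2.925]
ft_force: [0.1, 0.3, 1.2]
finger_gap: 0.055
```

Run:
```python
from h import *
o=st()
p=snap('wrist','wrist22')
for n in ['wing_right','wing_left','lid_front_edge']:
    r=imaging.mark_of(n,p); print(n,[(np.round(a['point'],3).tolist(),round(a['conf'],2)) for a in r[:3]])
for n in ['wing_right']:
    for a in imaging.trace(n,p)[:3]:
        v,u=np.nonzero(a['pixels']);print(n,a['conf'],u.mean(),v.mean(),np.ptp(u),np.ptp(v))
p=snap('scene','scene22')
for n in ['wing_right','wing_left','lid_front_edge','stay_pin','tin1','cuff','oak_block','hex_block']:
    r=imaging.mark_of(n,p); print(n,[(np.round(a['point'],3).tolist(),round(a['conf'],2)) for a in r[:3]])
```

```text
t 54.0 p [0.4677 0.0665 0.3141] rpy [-2.512  1.57  -2.925] F [0.1 0.3 1.2] gap 0.055 q [ 0.09 -0.12  2.1  -0.    1.15  0.51]
wing_right [([0.472, -0.023, 0.12], 0.97)]
wing_left [([0.472, 0.156, 0.119], 0.69)]
lid_front_edge [([0.432, 0.066, 0.092], 0.81)]
wing_right 0.64 283.7761692650334 231.12583518930958 39 35
wing_right [([0.472, -0.019, 0.119], 0.5)]
wing_left [([0.469, 0.156, 0.123], 0.41)]
lid_front_edge [([0.384, 0.389, -0.002], 0.74), ([0.433, 0.067, 0.092], 0.69)]
stay_pin []
tin1 []
cuff []
oak_block [([0.707, -0.374, -0.002], 0.71)]
hex_block [([0.386, 0.387, -0.002], 0.61)]
```

View pics/wrist22.png

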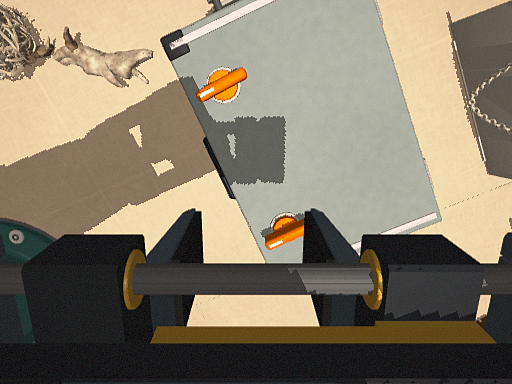

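View pics/scene22.png

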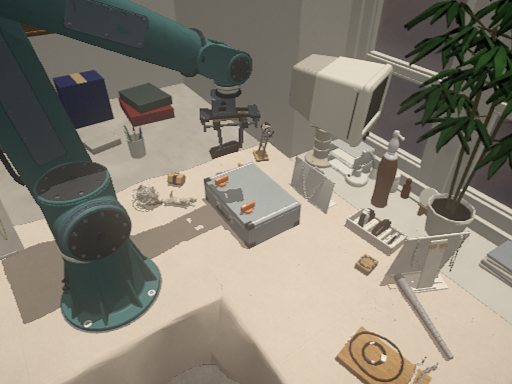

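```bash
python3 -c "
from h import *
st(); print(env.sign_off())"
```

```text
t 54.7 p [0.468  0.0675 0.3139] rpy [-2.915  1.571  2.95 ] F [ 0.2  0.2 -0.1] gap 0.055 q [ 0.09 -0.11  2.1   0.    1.15  0.51]
the job is handed in; nothing more can be done
None
```

The job is done and handed in at 54.7 s, with no verdict reported. I packed the three items I found to the right of the case: the red pliers, the cuff and one tin. I then broke the stay at its pin, lowered the lid until it was shut, and turned both wing knobs about a quarter turn clockwise.

**Last checks:**
- **Packed items:** before closing, the camera networks placed the tin, cuff and pliers inside the case, with nothing left to pack on the right. The pliers settled about 4 cm further forward than I aimed, with the handle ends under the front lip but inside the case. There was no inside view after the lid closed.
- **Lid:** the free edge reads 0.092 m, the height for fully shut, and it did not give under about 39 N from the fingertips.
- **Knobs:** the tool's turns put both wings at about 1.5 rad. The last wrist picture shows both crosswise to the front edge.
- **Bystanders:** the oak block and the hex block read within about 5 mm of where they started.

**Forces:** two pushes ran higher than I meant: about 37 N on the stay pin and about 42 N at the wrist when seating the lid. The wrist limit is 120 N, and I intended both as fingertip contact. I could not rule out the gripper body touching something in the stay push, where the 40 N body limit would apply.

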